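# Lock the rail anchor into the bench rail

### The arm

A 6-joint arm with a two-finger parallel gripper is mounted at the origin on the work surface. World frame = base frame: x ahead of the robot, y to its left, z up, the work surface at z = 0. Lengths are in m, angles in rad, forces in N, time in s.
With the tool pointing down it reaches from about 0.3 to 0.875 m from the base axis. Payload 6.4 kg.
Tool frame: the origin (TCP) lies midway between the tips of the shut fingers; the grasp point (between the pads) lies ctrl.grip_depth behind it (ctrl.grip_depth is the distance from the TCP to the grasp point, in m); x points along the fingers, y is the direction in which the jaws open and shut, and the axes are right-handed (so a half turn about x gives the same grasp; the last joint's range is limited). The gripper opens to 85 mm and grips with 20 to 120 N. Pads are 22 mm wide; open, the fingers measure 114 mm over their backs; the gripper's body (76 mm by 85 mm) begins 54 mm behind the grasp point. The pads swing forward as they close: fully open they stand 13 mm farther back than shut.
Start: joints at [1.018, 0.181, 1.607, -0, 1.354, -0.206], TCP at [0.195, 0.541, 0.231] pointing down, gripper open.
Joint ranges: [-2.99, 2.99], [-0.89, 2.07], [0.3, 2.58], [-1.14, 4.28], [0, 2.63], [-3.12, 3.12]. Speed limits (rad/s): [2.57, 2.57, 3.01, 3.14, 3.14, 3.14].

### API

Orientations are given as a unit quaternion [w, x, y, z].
In Python, from bench import ctrl gives the robot as it stands.
- The arm moves only by the tool carry_out, never from a script. Its argument "motion" is one flat list of numbers, 7 for each row, row after row: the turn, a rotation vector about the tool's x, y, z in degrees, then the shift along the tool's x, y, z in m, then the gripper's target within -1 to 1 (shut at 1, half-way at 0, fully open at -1). A call has 1 to 10 rows; each row shifts and turns the pose as measured when the row begins, along the tool's axes as they then stand; what a row does not reach is not made up. A row lasts 1/10 s, in which the tool goes at most 50 mm and 8.59 degrees, less where a joint would pass 70% of its speed; a pose out of reach is approached as far as the arm can. A call with a gripper value outside its range is refused whole. The fingers move at their own pace and stop on an object; the grip force is fixed at half the most. Time passes only in rows, so rows that do not move let the fingers close. It gives the time, the measured TCP pose, the force and the opening at its end, in the units of the state.
- ctrl.get_obs(): the state, without advancing time (a new reading comes with each control period).
- ctrl.camera(name): name is "scene" or "top" or "wrist"; returns the picture (384x512x3 uint8, blue, green, red); there is no depth.
- ctrl.camera_params(name): a dict with "mtx" (3x3 intrinsics, pixels), "pose" (4x4, takes a point from camera to world coordinates); the wrist camera has in their place "hand_eye" (4x4, takes a point from camera to tool coordinates, whose origin is the TCP and whose axes are the tool frame's). Camera axes: x right, y down, z forward; pixel columns grow to the right and rows downward; lengths in m; the calibration is good to about 2 mm. A picture is of the moment at which its call begins: read the wrist's pose just before it. camera_params takes no time and is no camera call.
- ctrl.hand_in(): hands the job in, once; it reports no verdict.
Trained networks look in the newest picture that a camera, given by its name, has taken for a name from the list of things; names that differ only in an ending like _2 or _b are one class to them, and where a whole thing is asked for, a point or a joint stands for the part that bears it (a point fixed in the world has none). Each returns a list of dicts, best first, with "conf" (0 to 1); they miss things now and then, are a little off and sometimes report something else, mostly with a low value. They report only what shows in the picture. A call takes as long as a camera call. They do not tell look-alikes from the thing itself.
- ctrl.boxes_of(camera, thing): "point" ([x, y, z] in m, in the coordinates of the camera as it stood for that picture, good to about 4 mm: the middle of the surface that is visible of it).
- ctrl.trace(camera, thing): "pixels" (384x512 bool, what is visible of it).
- ctrl.landmark_of(camera, thing): "point" ([x, y, z] in m, in the coordinates of the camera as it stood for that picture, good to about 4 mm: a listed point, or the origin of a listed thing).
The state is a dict: "time_s": time; "q": joint angles; "dq": joint speeds; "joint_efforts": joint torques, N m; "eef_pos": TCP position; "eef_rot": TCP orientation; "wrist_force": force on the tool from outside, world axes, zero at the start; "torque": the same for the moment, N m; "opening": opening from 0.0 (shut) to 1.0 (fully open).
Only numpy, scipy, OpenCV 4.12 (cv2) and the standard library are available. Lean on these libraries where they do the work, as an engineer would, in place of code of your own. Each camera call takes 0.05 s, during which the arm holds its last target. There are 200 camera calls.

### The job

Take the winged anchor out of the parking block, drop its long foot into the rail's slot in the half away from the raised end block, and slide it gently along towards that block until it comes to a dead stop. There twist it a quarter turn clockwise, seen from above, so its foot locks under the lips, and let go with its flange down on the rail. Go by feel and never force it against the rail; leave the round-headed plug parked.

Things in the scene. Friction and masses are not known exactly. Their poses are not given: they have to be found in the camera images.
- anchor_grip (a point): Steel anchor, 56 mm tall, 0.1-0.2 kg, its parts on one upright axis; on top a flat upright wing 36 mm long (x), 10 mm thick (y), 38 mm tall, pinched across its thickness. This point: on the axis, in the wing, 42 mm above the foot's underside, 28 above the flange's underside, 24 above the flange's top, 14 below the wing's top. z up.
- anchor_foot (a point): Middle of the anchor's foot, 3.5 mm above its underside, 38.5 mm below the grip point, same axes. The foot is oblong with round ends, 28 mm (x, same way as the wing) by 12 mm, 7 mm thick. Above it a round shank 10 mm across and 7 mm tall, then a flange disc 30 mm across and 4 mm thick, then the wing.
- rail: Aluminium slotted rail fixed on the bench, 280 (x) x 50 x 30 mm tall; origin: middle of its underside; x along the slot towards the raised end block (35 mm long, 22 mm above the rail's top). Slot 14.5 mm wide along the middle of the top, open from x = -98 mm to the block; lips 5 mm thick; cavity below, 14 to 25 mm above the bench. Over 30 N between anchor and rail does damage.
- rail_entry (a point): On the slot's middle line, level with the rail's top, x = -70 mm in the rail's frame, axes as the rail's: a good place to drop the foot in lengthwise. The flange then rests on the rail's top, the grip point 58 mm above the bench. From here a channel 14.5 mm wide lets the foot slide towards +x but not turn.
- rail_zone (a point): Slot's middle line, rail's top, x = +25 mm in the rail's frame. The channel ends at a steel wall down in the slot, set anew each time and not measured: stopped dead there, the anchor's axis is anywhere from 25 mm before to 26 mm past this point; 5 N is felt. Only there (to 2 mm short) can the foot turn, clockwise only, to a stop 83-97 deg round. Past the wall the slot is filled below the lips.
- block: Grey plastic parking block fixed on the bench, 150 (x) x 44 mm, 22 mm tall; origin: middle of its underside. Two oblong pockets 32 x 16 mm, 18 mm deep, at x = -38 and +38 mm hold the anchor and the plug, either way about, flanges on its top (undersides of foot and plug 8 mm above the bench), wing along the block. Lift straight up 16 mm or more to clear it.
- plug_grip (a point): Round-headed steel plug parked in the other pocket, to be left there: same flange, round head 22 mm across and 32 mm tall; this point is on its axis, 34 mm above its underside.
Things that resemble listed ones, but are neither listed nor needed, are in the scene too. Leave any black, pink or purple look-alike of the part that bears anchor_grip alone.

How it is judged:
On the way:
1. the anchor's foot is below the lips, lengthwise in the slot (z of anchor_foot in the frame of rail between 0.014 and 0.0225 m and y of anchor_foot in the frame of rail between -0.004 and 0.004 m and x of anchor_foot in the frame of rail between -0.1 and 0.056 m and angle between the x axis of anchor_foot and the x axis of rail, either way round below 0.3 rad), for 0.2 s.
At the end, for the whole second after the job is handed in: The anchor is upright (7 deg), its foot under the rail's lips (middle 14 to 21.5 mm above the bench), crosswise to the slot within 17 deg, within 4 mm of the slot's middle line and at -6 to 56 mm along it from the rail's middle; the plug is within 15 mm of its start (z of anchor_foot in the frame of rail between 0.014 and 0.0215 m and y of anchor_foot in the frame of rail between -0.004 and 0.004 m and x of anchor_foot in the frame of rail between -0.006 and 0.056 m and angle between the x axis of anchor_foot and the y axis of rail, either way round below 0.3 rad and angle between anchor_foot's own z axis and vertical below 0.12 rad and distance of plug_grip from where it was at the start of the episode below 0.015 m); the robot touches nothing.
It fails at once if the anchor is forced against the rail with more than 30 N (contact force between anchor and rail above 30 N).
It fails at once if the plug is pulled or knocked out of its pocket (distance of plug_grip from where it was at the start of the episode above 0.015 m).
It also fails if it takes over 56 s, if anything falls off the work surface, if the arm or the gripper's body presses on something with over 40 N, if the wrist force passes 120 N, or if a joint passes its speed limit or range.

## Working session

There is one attempt and no reset: what is moved stays moved. The work goes in short steps, Python scripts to look and compute and a tool call to move; the robot and the scene stay as the last step left them, time stands still between calls to the robot, and variables do not carry over. Pictures are saved under pics/ and viewed, about 8 in all and at most 12, crops included, and the job is handed in when it is done.

Besides the shell and the picture viewer there is one more tool, called after ">>>" in YAML: its name, and indented under it one key for each argument. carry_out: Moves the arm, as the interface text tells. Its arguments: {"type":"object","properties":{"motion":{"type":"array"}},"required":["motion"]}

```bash
mkdir -p pics; ls; cat > h.py <<'E'
import numpy as np, cv2
from bench import ctrl
from scipy.spatial.transform import Rotation as R
def tool():
    o=ctrl.get_obs(); T=np.eye(4); q=np.array(o["eef_rot"]); T[:3,:3]=R.from_quat(np.r_[q[1:],q[0]]).as_matrix(); T[:3,3]=o["eef_pos"]; return T
def cam(name):
    p=ctrl.camera_params(name)
    return np.array(p["mtx"]), (tool()@np.array(p["hand_eye"]) if name=="wrist" else np.array(p["pose"]))
def w(P,pt): return (P@np.r_[pt,1])[:3]
E
python3 - <<'E'
from h import *
o=ctrl.get_obs(); print(o["time_s"],o["eef_pos"],o["eef_rot"],ctrl.grip_depth)
np.set_printoptions(precision=4,suppress=True)
print(tool())
ims=[]
for n in("scene","top"):
    K,P=cam(n); im=ctrl.camera(n); cv2.imwrite(f"pics/{n}0.png",im)
    for t in("anchor_grip","plug_grip","rail_entry","rail_zone","rail","block","anchor_foot"):
        for d in ctrl.landmark_of(n,t):
            p=np.array(d["point"]); uv=K@p; print(n,t,round(d["conf"],2),w(P,p),(uv[:2]/uv[2]).round())
E
```

```text
pics
0.0 [0.19510635 0.54031104 0.23039862] [ 0.69629161  0.12139542  0.69672602 -0.12253161] 0.0187
[[-0.0009  0.3398  0.9405  0.1951]
 [-0.0015  0.9405 -0.3398  0.5403]
 [-1.     -0.0017 -0.0003  0.2304]
 [ 0.      0.      0.      1.    ]]
scene anchor_grip 0.89 [0.4246 0.2846 0.0411] [388. 214.]
scene anchor_grip 0.86 [0.5364 0.1136 0.0379] [267. 220.]
scene anchor_grip 0.75 [0.4618 0.1082 0.0416] [282. 196.]
scene anchor_grip 0.72 [0.3618 0.1922 0.0422] [345. 183.]
scene anchor_grip 0.7 [ 0.6057 -0.0542  0.0296] [159. 216.]
scene anchor_grip 0.67 [0.4581 0.1954 0.0473] [331. 206.]
scene plug_grip 0.75 [0.5246 0.2035 0.0343] [321. 235.]
scene plug_grip 0.56 [0.4513 0.1949 0.0151] [329. 219.]
scene rail_entry 0.96 [ 0.6044 -0.0528  0.0289] [160. 217.]
scene rail_zone 0.83 [ 0.5775 -0.1455  0.031 ] [127. 193.]
scene rail 0.74 [ 0.587  -0.1208 -0.0029] [137. 215.]
scene block 0.94 [0.4871 0.2032 0.0029] [326. 238.]
scene anchor_foot 0.86 [0.4291 0.2861 0.0058] [384. 233.]
scene anchor_foot 0.8 [0.5368 0.1122 0.0066] [265. 235.]
scene anchor_foot 0.78 [0.3549 0.1913 0.0063] [343. 197.
[... 307 characters left out ...]
.5344 0.1147 0.0364] [233. 168.]
top anchor_grip 0.52 [0.4269 0.2824 0.0366] [145. 225.]
top plug_grip 0.47 [0.5352 0.208  0.0438] [185. 168.]
top rail_entry 0.72 [ 0.494   0.2048 -0.0002] [190. 193.]
top rail_entry 0.57 [ 0.5991 -0.052   0.0306] [317. 136.]
top rail_zone 0.63 [ 0.5831 -0.1466  0.0307] [365. 143.]
top rail 0.58 [ 0.5854 -0.1199 -0.0017] [348. 147.]
top block 0.77 [ 0.4946  0.2067 -0.0002] [189. 193.]
top anchor_foot 0.81 [0.4559 0.2023 0.014 ] [190. 211.]
top anchor_foot 0.79 [0.4632 0.1123 0.0009] [236. 207.]
top anchor_foot 0.73 [0.4246 0.2836 0.0018] [150. 228.]
top anchor_foot 0.63 [0.3535 0.1943 0.0075] [194. 264.]
top anchor_foot 0.61 [0.5409 0.1162 0.0011] [234. 169.]
```

```bash
python3 - <<'E'
from h import *
a=cv2.imread("pics/scene0.png"); b=cv2.imread("pics/top0.png")
A=cv2.resize(a[140:290,80:430],None,fx=2.2,fy=2.2,interpolation=cv2.INTER_CUBIC)
cv2.imwrite("pics/sc.png",A)
B=cv2.resize(b[100:290,110:430],None,fx=2.5,fy=2.5,interpolation=cv2.INTER_CUBIC); cv2.imwrite("pics/tc.png",B)
E
```

```text
(no output)
```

View pics/sc.png

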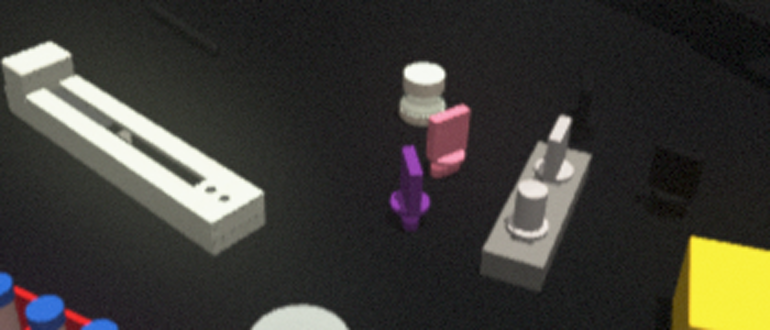

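View pics/tc.png

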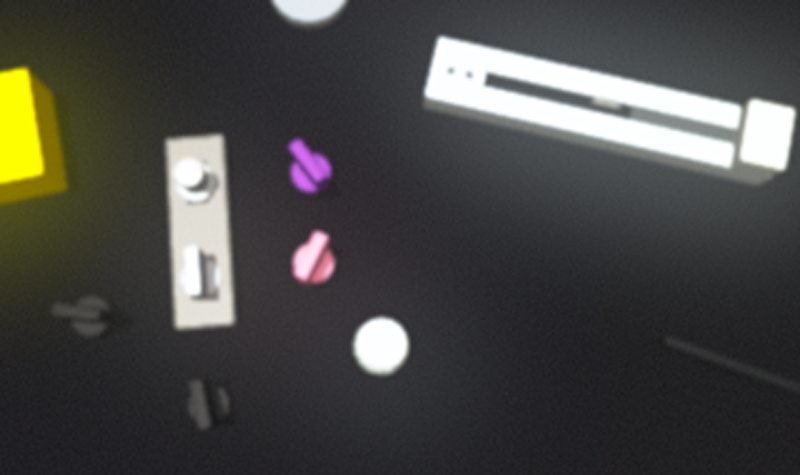

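The steel wing in the grey block (scene px ~(334,206), top px ~(188,209)) is the anchor. It is steel-coloured and shares the block with the round plug. The other candidates are look-alikes: purple at scene (267,220), pink (282,196), black (388,214) and black (345,183). Next I move above it for a close wrist view.

>>> carry_out:
  motion: [0, 0, 0, 0.003, -0.025, 0.04, -1, 0, 0, 0, 0.003, -0.025, 0.04, -1, 0, 0, 0, 0.003, -0.025, 0.04, 0, 0, 0, 0, 0.003, -0.025, 0.04, 0, 0, 0, 0, 0.003, -0.025, 0.04, 0, 0, 0, 0, 0.003, -0.025, 0.04, 0, 0, 0, 0, 0.003, -0.025, 0.04, 0, 0, 0, 0, 0.003, -0.025, 0.04, 0, 0, 0, 0, 0.003, -0.025, 0.04, 0, 0, 0, 0, 0, 0, 0, 0]

```text
time_s: 1.8
eef_pos: [0.4678, 0.197, 0.2051]
eef_rot: [0.699, 0.122, 0.695, -0.118]
wrist_force: [-0.4, 0.5, -0.1]
opening: 0.501
```

```bash
python3 - <<'E'
from h import *
np.set_printoptions(precision=4,suppress=True)
print(tool()[:3,3],ctrl.get_obs()["time_s"],ctrl.get_obs()["opening"],ctrl.camera_params("wrist")["hand_eye"])
n="wrist";K,P=cam(n); im=ctrl.camera(n); cv2.imwrite("pics/w1.png",im)
for t in("anchor_grip","plug_grip","block","anchor_foot"):
    for d in ctrl.landmark_of(n,t):
        p=np.array(d["point"]); uv=K@p; print(t,round(d["conf"],2),w(P,p),(uv[:2]/uv[2]).round())
np.savez("w1.npz",K=K,P=P)
E
```

```text
[0.4678 0.197  0.2051] 1.8 0.5011297793856452 [[ 0.0011 -0.2846  0.9586 -0.1425]
 [ 1.      0.0009 -0.0009 -0.0007]
 [-0.0006  0.9586  0.2846 -0.0732]
 [ 0.      0.      0.      1.    ]]
anchor_grip 0.73 [0.4653 0.1104 0.0375] [183. 198.]
anchor_grip 0.71 [0.3553 0.1908 0.0383] [212.  76.]
anchor_grip 0.64 [0.4496 0.1988 0.0483] [251. 162.]
anchor_grip 0.49 [0.5366 0.1128 0.0433] [208. 252.]
plug_grip 0.59 [0.529  0.205  0.0391] [279. 221.]
block 0.56 [0.4896 0.2001 0.0021] [263. 184.]
anchor_foot 0.81 [0.4249 0.2821 0.003 ] [311. 111.]
anchor_foot 0.77 [0.4643 0.112  0.0028] [191. 188.]
anchor_foot 0.65 [0.537  0.1125 0.0031] [213. 237.]
anchor_foot 0.61 [0.3527 0.187  0.0075] [212.  78.]
anchor_foot 0.58 [0.4552 0.1934 0.0116] [249. 162.]
```

View pics/w1.png

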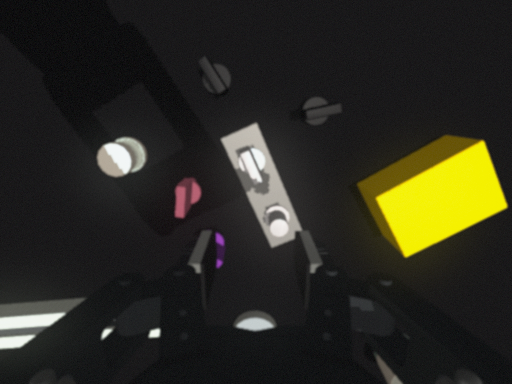

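The wrist view shows the steel wing in the block at about (252,160) and the round plug at (279,221). The pink and purple look-alikes are to the left, with the black ones above. Now for exact geometry.

```bash
python3 - <<'E'
from h import *
np.set_printoptions(precision=4,suppress=True)
d=np.load("w1.npz");Kw,Pw=d["K"],d["P"]
def onz(K,P,uv,z):
    r=P[:3,:3]@np.linalg.inv(K)@np.array([uv[0],uv[1],1.]); s=(z-P[2,3])/r[2]; return P[:3,3]+s*r
def rect(n,t,K,P,z,pk):
    best=None
    for e in ctrl.trace(n,t):
        m=e["pixels"].astype(np.uint8)
        ys,xs=np.nonzero(m); 
        if pk is not None and np.hypot(xs.mean()-pk[0],ys.mean()-pk[1])>25: continue
        pts=np.array([onz(K,P,(x,y),z)[:2] for x,y in zip(xs,ys)],np.float32)
        c,s,a=cv2.minAreaRect(pts*1000); print(n,t,round(e["conf"],2),len(xs),(xs.mean().round(1),ys.mean().round(1)),np.array(c),np.array(s),a); return
    print(n,t,"none")
for n in("wrist","top","scene"):
    K,P=(Kw,Pw) if n=="wrist" else cam(n)
    if n!="wrist": pass
    rect(n,"block",K,P,0.022,None)
    rect(n,"rail",K,P,0.030,None)
    rect(n,"anchor_grip",K,P,0.055,{"wrist":(252,163),"top":(188,208),"scene":(332,210)}[n])
# triangulate landmark rays
def tri(obs):
    A=np.zeros((3,3));b=np.zeros(3)
    for c,r in obs:
        r=r/np.linalg.norm(r);M=np.eye(3)-np.outer(r,r);A+=M;b+=M@c
    return np.linalg.solve(A,b)
cams={"wrist":(Kw,Pw),"top":cam("top"),"scene":cam("scene")}
for t,near in (("anchor_grip",(.455,.197)),("plug_grip",(.529,.205)),("rail_entry",(.602,-.052)),("rail_zone",(.58,-.146)),("anchor_foot",(.455,.197))):
    obs=[];
    for n,(K,P) in cams.items():
        for e in ctrl.landmark_of(n,t):
            x=w(P,e["point"])
            if np.hypot(*(x[:2]-near))<.02: obs.append((P[:3,3],x-P[:3,3]));break
    if len(obs)>1: print(t,len(obs),tri(obs))
# block corners by hand
c=[onz(Kw,Pw,u,.022) for u in((222,138),(256,123),(302,233),(272,247))]
print(np.array(c)); v=c[3]+c[2]-c[0]-c[1]; print(np.degrees(np.arctan2(v[1],v[0])),np.linalg.norm(v)/2,np.mean(c,0))
im=cv2.imread("pics/w1.png")[110:260,200:320]; W=cv2.resize(im,None,fx=4,fy=4,interpolation=cv2.INTER_CUBIC)
tp=cv2.imread("pics/top0.png")[115:180,275:435]; cv2.imwrite("pics/z.png",np.hstack([W,np.vstack([cv2.resize(tp,None,fx=2,fy=2),np.zeros((470,320,3),np.uint8)])]))
E
```

```text
wrist block 0.67 3000 (np.float64(259.7), np.float64(179.4)) [490.2933 199.7369] [151.5446  44.8116] 3.9832818508148193
wrist rail 0.66 2370 (np.float64(33.8), np.float64(320.1)) [ 577.5293 -106.1851] [223.9836  70.4257] 76.16033935546875
wrist anchor_grip 0.69 641 (np.float64(251.5), np.float64(163.7)) [452.7576 196.8041] [26.6741 37.6497] 63.511783599853516
top block 0.63 1410 (np.float64(190.8), np.float64(192.4)) [493.3327 200.4094] [153.7487  48.2687] 3.514423370361328
top rail 0.57 4068 (np.float64(354.2), np.float64(144.3)) [ 581.5302 -121.7356] [286.2804  64.8983] 77.12979125976562
top anchor_grip 0.72 257 (np.float64(189.7), np.float64(208.3)) [455.6593 197.6722] [39.8026 28.6025] 40.42290115356445
scene block 0.8 1303 (np.float64(322.3), np.float64(243.8)) [506.4234 204.2251] [173.2121  49.1209] 4.063167095184326
scene rail 0.67 304 (np.float64(332.8), np.float64(211.8)) [437.153  192.4879] [95.733 26.985] 19.29718017578125
scene anchor_grip 0.8 324 (np.float64(332.4), np.float64(210.3)) [471.6721 199.7721] [91.6424 25.337 ] 17.64724349975586
anchor_grip 3 [0.4535 0.1979 0.045 ]
plug_grip 3 [0.5324 0.2063 0.0404]
rail_entry 3 [ 0.6012 -0.0546  0.0273]
rail_zone 3 [ 0.5791 -0.1455  0.0317]
anchor_foot 3 [0.4559 0.1975 0.0133]
[[0.4176 0.175  0.022 ]
 [0.4149 0.2171 0.022 ]
 [0.5616 0.2269 0.022 ]
 [0.5675 0.185  0.022 ]]
3.830671078606658 0.1486120402750184 [0.4904 0.201  0.022 ]
```

View pics/z.png

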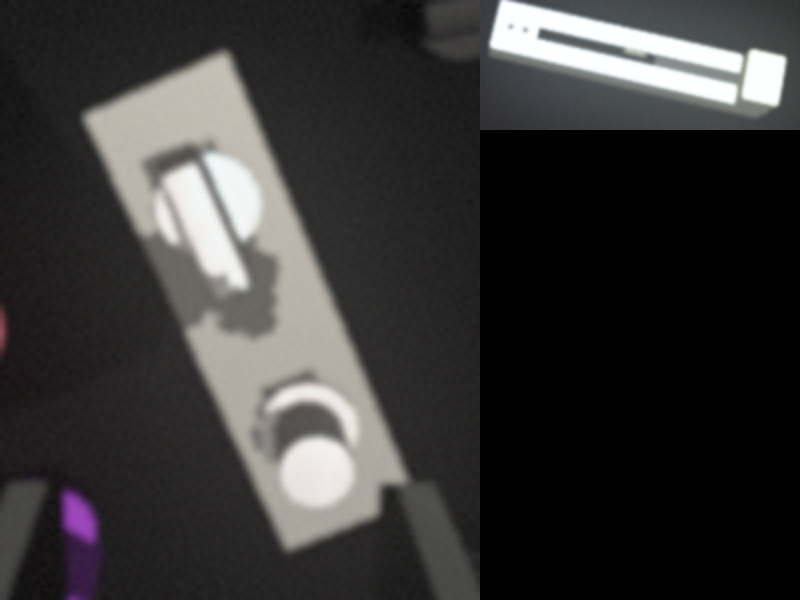

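The enlarged crop confirms it: the steel wing at crop (205,220) sits on the block, with the round plug at (315,455). The block centre is (0.490, 0.2005) with yaw 3.9°, so the anchor is at about (0.453, 0.198).

>>> carry_out:
  motion: [0, 0, 0, 0.03, -0.004, -0.0138, 0, -8, 0, 0, 0.03, 0, 0, 0, -8, 0, 0, 0.03, 0, 0, 0, -7.8, 0, 0, 0, 0, 0, 0, 0, 0, 0, 0, 0, 0, 0]

```text
time_s: 3.75
eef_pos: [0.452, 0.2029, 0.1135]
eef_rot: [0.71, -0.032, 0.703, 0.036]
wrist_force: [-0.4, 1.0, 0.7]
opening: 0.499
```

```bash
cat >> h.py <<'E'
np.set_printoptions(precision=4,suppress=True)
def goal(x,y,z,yaw):
    """shift in present tool axes and turn about tool x (deg) to reach TCP x,y,z with tool z at yaw (deg); tilt residual"""
    T=tool(); c,s=np.cos(np.radians(yaw)),np.sin(np.radians(yaw))
    G=np.array([[0,-s,c],[0,c,s],[-1,0,0]])
    G[:,1]=np.cross(G[:,2],G[:,0])
    print("t",round(ctrl.get_obs()["time_s"],2),"pos",T[:3,3],"yaw",np.degrees(np.arctan2(T[1,2],T[0,2])).round(2))
    print("shift",T[:3,:3].T@(np.array([x,y,z])-T[:3,3]),"turn",np.degrees(R.from_matrix(T[:3,:3].T@G).as_rotvec()))
E
python3 - <<'E'
from h import *
goal(.4535,.198,.0333,3.9)
n="wrist";K,P=cam(n); im=ctrl.camera(n); cv2.imwrite("pics/w2.png",im)
for t in("anchor_grip","anchor_foot","plug_grip"):
    for d in ctrl.landmark_of(n,t): print(t,round(d["conf"],2),w(P,np.array(d["point"])))
cv2.imwrite("pics/w2c.png",cv2.resize(im[60:300,130:390],None,fx=2.4,fy=2.4))
E
```

```text
t 3.75 pos [0.452  0.2029 0.1135] yaw 5.47
shift [ 0.0802 -0.0055  0.0002] turn [ 1.5714  0.5869 -0.3181]
anchor_grip 0.83 [0.4634 0.1084 0.0409]
anchor_grip 0.81 [0.4507 0.2003 0.05  ]
anchor_grip 0.79 [0.3575 0.191  0.0414]
anchor_grip 0.63 [0.4232 0.2858 0.0421]
anchor_grip 0.59 [0.5328 0.1143 0.0434]
anchor_foot 0.81 [0.5362 0.1133 0.0033]
anchor_foot 0.73 [0.3526 0.19   0.006 ]
anchor_foot 0.67 [0.4544 0.1991 0.0074]
anchor_foot 0.63 [0.4681 0.1081 0.0051]
plug_grip 0.83 [0.5296 0.2023 0.039 ]
```

View pics/w2c.png

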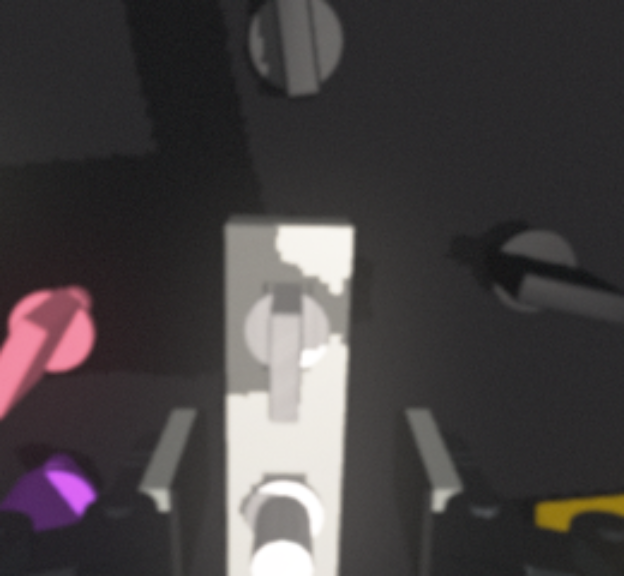

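The close view shows the wing at crop (286,360), roughly midway between the fingers, parallel to the pads and with room for both. I descend now.

>>> carry_out:
  motion: [1.6, 0.6, -0.3, 0.03, -0.0045, 0, 0, 0, 0, 0, 0.03, 0, 0, 0, 0, 0, 0, 0.015, 0, 0, 0, 0, 0, 0, 0, 0, 0, 0]

```text
time_s: 4.35
eef_pos: [0.4587, 0.1996, 0.0422]
eef_rot: [0.711, -0.018, 0.702, 0.02]
wrist_force: [-0.7, 0.2, 0.1]
opening: 0.5
```

```bash
python3 - <<'E'
from h import *
goal(.4535,.198,.0333,4.2); print(ctrl.get_obs()["wrist_force"])
E
```

```text
t 4.35 pos [0.4587 0.1996 0.0422] yaw 3.08
shift [ 0.0089 -0.0013 -0.0054] turn [-1.1193  0.7312 -0.0938]
[-0.7273  0.2172  0.0512]
```

>>> carry_out:
  motion: [-1.1, 0.7, 0, 0.008, -0.001, -0.0054, 0, 0, 0, 0, 0, 0, 0, 0, 0, 0, 0, 0, 0, 0, 1, 0, 0, 0, 0, 0, 0, 1, 0, 0, 0, 0, 0, 0, 1, 0, 0, 0, 0, 0, 0, 1, 0, 0, 0, 0, 0, 0, 1]

```text
time_s: 5.05
eef_pos: [0.4562, 0.1989, 0.038]
eef_rot: [0.709, -0.025, 0.704, 0.027]
wrist_force: [-0.5, 0.3, -1.6]
opening: 0.101
```

```bash
python3 - <<'E'
from h import *
goal(.4535,.198,.1,3.9); print(ctrl.get_obs()["wrist_force"])
E
```

```text
t 5.05 pos [0.4562 0.1989 0.038 ] yaw 4.15
shift [-0.062  -0.0006 -0.0024] turn [ 0.2468  0.3808 -0.139 ]
[-0.5125  0.3301 -1.6344]
```

Gripped (opening about 9 mm). Lifting and carrying over to the rail.

>>> carry_out:
  motion: [0, 0, 0, -0.02, 0, 0, 1, 0, 0, 0, -0.03, 0, 0, 1, 0, 0, 0, -0.03, 0, 0, 1, 0, 0, 0, -0.02, -0.0376, 0.018, 1, 0, 0, 0, 0, -0.0376, 0.018, 1, 0, 0, 0, 0, -0.0376, 0.018, 1, 0, 0, 0, 0, -0.0376, 0.018, 1, 0, 0, 0, 0, -0.0376, 0.018, 1, 0, 0, 0, 0, -0.0376, 0.018, 1, 0, 0, 0, 0, -0.0376, 0.018, 1]

```text
time_s: 6.05
eef_pos: [0.6015, -0.0584, 0.1404]
eef_rot: [0.708, -0.028, 0.705, 0.03]
wrist_force: [0.8, -0.6, -1.9]
opening: 0.109
```

>>> carry_out:
  motion: [8.3, 0, 0, 0, 0, 0, 1, 8.3, 0, 0, 0, 0, 0, 1, 8.3, 0, 0, 0, 0, 0, 1, 8.3, 0, 0, 0, 0, 0, 1, 8.3, 0, 0, 0, 0, 0, 1, 8.3, 0, 0, 0, 0, 0, 1, 8.3, 0, 0, 0, 0, 0, 1, 8.3, 0, 0, 0, 0, 0, 1, 8.3, 0, 0, 0, 0, 0, 1, 8.3, 0, 0, 0, 0, 0, 1]

```text
time_s: 7.05
eef_pos: [0.6012, -0.0657, 0.1357]
eef_rot: [0.535, 0.461, 0.538, -0.46]
wrist_force: [-0.0, -0.2, -3.0]
opening: 0.107
```

>>> carry_out:
  motion: [8.3, 0, 0, 0, 0, 0, 1, 8.3, 0, 0, 0, 0, 0, 1, 8.3, 0, 0, 0, 0, 0, 1, 0, 0, 0, 0, 0, 0, 1]

```text
time_s: 7.45
eef_pos: [0.5998, -0.0652, 0.1339]
eef_rot: [-0.417, -0.568, -0.423, 0.57]
wrist_force: [-0.0, 0.6, -2.0]
opening: 0.105
```

```bash
python3 - <<'E'
from h import *
goal(.6012,-.0546,.1,-103.4); print(ctrl.get_obs()["wrist_force"],ctrl.get_obs()["q"])
E
```

```text
t 7.45 pos [ 0.5998 -0.0652  0.1339] yaw -107.17
shift [ 0.0339 -0.0015 -0.0105] turn [-3.7681 -0.1766  0.4428]
[-0.0226  0.5622 -1.9836] [-0.3063  0.3479  1.6081  0.003   1.1934 -0.0078]
```

>>> carry_out:
  motion: [-3.7, 0, 0.4, 0.005, -0.0015, -0.0105, 1, 0, 0, 0, 0, 0, 0, 1, 0, 0, 0, 0, 0, 0, 1]

```text
time_s: 7.75
eef_pos: [0.601, -0.0548, 0.1283]
eef_rot: [0.44, 0.553, 0.442, -0.553]
wrist_force: [-0.3, 0.0, -1.6]
opening: 0.107
```

```bash
python3 - <<'E'
from h import *
goal(.6012,-.0546,.05,-103.4)
n="wrist";K,P=cam(n); im=ctrl.camera(n); cv2.imwrite("pics/w3.png",im); np.savez("w3.npz",K=K,P=P)
for t in("rail_entry","rail_zone","anchor_grip","anchor_foot","rail"):
    for d in ctrl.landmark_of(n,t):
        p=np.array(d["point"]); uv=K@p; print(t,round(d["conf"],2),w(P,p),(uv[:2]/uv[2]).round())
cv2.imwrite("pics/w3b.png",cv2.resize(im,None,fx=1.56,fy=1.56,interpolation=cv2.INTER_CUBIC))
E
```

```text
t 7.75 pos [ 0.601  -0.0548  0.1283] yaw -102.89
shift [ 0.0783  0.0003 -0.    ] turn [ 0.5086 -0.1608  0.0958]
rail_entry 0.57 [ 0.5994 -0.0561  0.0301] [255. 194.]
anchor_grip 0.82 [ 0.6009 -0.0526  0.1413] [255. 250.]
anchor_grip 0.77 [0.4646 0.1121 0.0384] [24. 22.]
anchor_foot 0.88 [ 0.6015 -0.0543  0.0992] [257. 222.]
anchor_foot 0.81 [0.5363 0.1125 0.0022] [137.  13.]
anchor_foot 0.73 [0.4668 0.1117 0.0036] [59. 34.]
```

View pics/w3b.png

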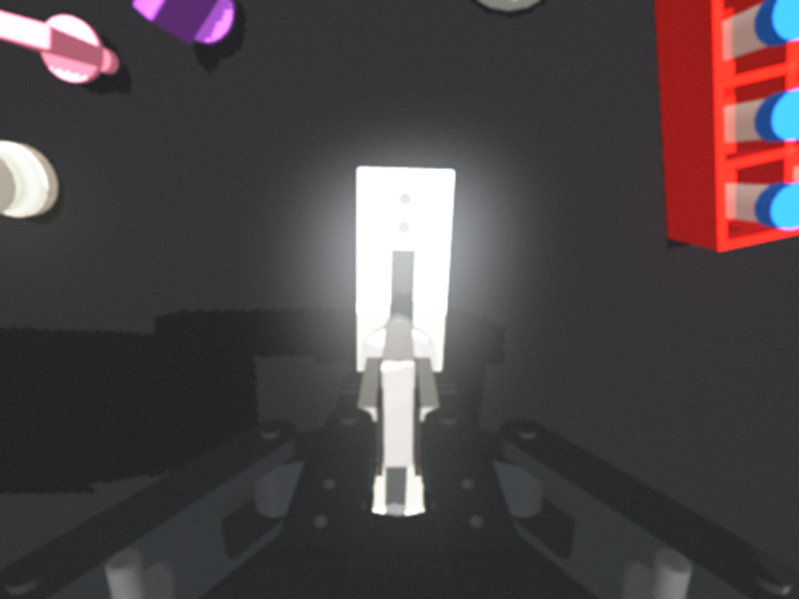

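The anchor hangs upright between the pads. The rail's open end is in view with the slot end at about (403,250) in the enlarged picture. I fit the slot line from its edges.

```bash
python3 - <<'E'
from h import *
d=np.load("w3.npz");K,P=d["K"],d["P"]
def onz(uv,z):
    r=P[:3,:3]@np.linalg.inv(K)@np.array([uv[0],uv[1],1.]); return P[:3,3]+(z-P[2,3])/r[2]*r
g=cv2.cvtColor(cv2.imread("pics/w3.png"),cv2.COLOR_BGR2GRAY).astype(float)
def cross(row,a,b,th):
    for u in range(a,b,1 if b>a else -1):
        s=1 if b>a else -1
        if (g[row,u]-th)*(g[row,u+s]-th)<=0 and g[row,u]!=g[row,u+s]: return u+s*(th-g[row,u])/(g[row,u+s]-g[row,u])
M=[];E=[]
for v in range(166,190,3):
    th=130; l=cross(v,258,235,th); r=cross(v,258,280,th)
    L=cross(v,240,215,th); Rr=cross(v,275,300,th)
    if None in(l,r,L,Rr): print(v,l,r,L,Rr);continue
    a,b,A,B=[onz((x,v),.03)[:2] for x in(l,r,L,Rr)]
    print(v,round(l,1),round(r,1),"slot w",np.linalg.norm(a-b).round(4),"mid",(a+b)/2,"rail w",np.linalg.norm(A-B).round(4),"mid",(A+B)/2)
    M.append((a+b)/2);E.append((A+B)/2)
for m in(M,E):
    m=np.array(m); v=np.polyfit(m[:,1],m[:,0],1); print("line yaw",np.degrees(np.arctan2(-1,-v[0])), "x at y=-.0548:",np.polyval(v,-.0548))
for v in range(155,166): print(v,g[v,255:261].round())
for c in((228.5,107.5),(291.5,109)): print(onz(c,.03))
T=tool(); print(T[:3,3],T[:3,0])
# end of slot, shaft bottom
E
```

```text
166 None None None None
169 None None None None
172 None None 215.0 None
175 None None None None
178 None None 215.5 None
181 None None 216.0 300.0
184 None None 217.0 298.25
187 None None 217.25 297.0Traceback (most recent call last):
  File "<stdin>", line 19, in <module>
IndexError: too many indices for array: array is 1-dimensional, but 2 were indexed
```

```bash
python3 - <<'E'
from h import *
d=np.load("w3.npz");K,P=d["K"],d["P"]
def onz(uv,z):
    r=P[:3,:3]@np.linalg.inv(K)@np.array([uv[0],uv[1],1.]); return (P[:3,3]+(z-P[2,3])/r[2]*r)[:2]
g=cv2.cvtColor(cv2.imread("pics/w3.png"),cv2.COLOR_BGR2GRAY).astype(float)
print(g[175,222:300].round().astype(int)); print(g[145:172,257].astype(int))
def edges(v,a,b):
    x=np.arange(a,b); dg=np.gradient(cv2.GaussianBlur(g,(3,3),0)[v])[a:b]
    i=np.argmin(dg); j=np.argmax(dg)
    f=lambda k,s:(x[max(k-2,0):k+3]*np.clip(s*dg[max(k-2,0):k+3],0,None)).sum()/np.clip(s*dg[max(k-2,0):k+3],0,None).sum()
    return f(i,-1),f(j,1)
M=[];E=[]
for v in range(164,200,3):
    l,r=edges(v,240,276); a,b=onz((l,v),.03),onz((r,v),.03)
    R_,L_=edges(v,276,310)[0],edges(v,205,240)[1]; A,B=onz((L_,v),.03),onz((R_,v),.03)
    print(v,l.round(1),r.round(1),"w",np.linalg.norm(a-b).round(4),"mid",(a+b)/2,"| rail",L_.round(1),R_.round(1),np.linalg.norm(A-B).round(4),(A+B)/2)
    M.append((a+b)/2);E.append((A+B)/2)
for m in(M,E):
    m=np.array(m); p=np.polyfit(m[:,1],m[:,0],1); print("yaw",np.degrees(np.arctan2(-1,-p[0])),"x at y=-.0548:",np.polyval(p,-.0548))
print(onz((258,160),.03),onz((228.5,107.5),.03),onz((291.5,109),.03))
E
```

```text
[143 144 146 146 149 159 225 255 255 255 255 255 255 255 255 255 255 255
 255 255 255 255 255 255 255 255 255 255 255 222 195 193 195 195 194 196
 196 195 193 194 194 192 203 251 255 255 255 255 255 255 255 255 255 255
 255 255 255 255 255 255 255 255 255 255 255 247 173 150 149 147 147 146
 143 141 141 140 136 135]
[238 239 241 248 255 255 255 255 255 255 255 255 255 255 255 247 210 203
 203 200 201 200 199 198 200 198 197]
164 251.2 265.0 w 0.0119 mid [ 0.6084 -0.0301] | rail 227.7 288.4 0.0526 [ 0.6083 -0.0301]
167 251.1 264.7 w 0.0118 mid [ 0.6076 -0.0326] | rail 227.7 288.2 0.0526 [ 0.6077 -0.0327]
170 251.0 264.7 w 0.0119 mid [ 0.607  -0.0352] | rail 227.7 288.1 0.0526 [ 0.607  -0.0352]
173 251.0 264.4 w 0.0117 mid [ 0.6063 -0.0378] | rail 227.7 287.8 0.0525 [ 0.6063 -0.0378]
176 250.9 264.4 w 0.0118 mid [ 0.6057 -0.0404] | rail 227.7 287.7 0.0526 [ 0.6057 -0.0404]
179 250.7 264.3 w 0.0119 mid [ 0.6049 -0.043 ] | rail 227.7 287.6 0.0526 [ 0.605  -0.0431]
182 250.7 264.3 w 0.0119 mid [ 0.6043 -0.0457] | rail 227.7 287.3 0.0525 [ 0.6043 -0.0457]
185 250.7 264.1 w 0.0119 mid [ 0.6036 -0.0483] | rail 227.7 287.2 0.0526 [ 0.6037 -0.0483]
188 250.7 263.9 w 0.0117 mid [ 0.603 -0.051] | rail 227.7 286.9 0.0525 [ 0.6029 -0.051 ]
191 250.7 263.8 w 0.0117 mid [ 0.6023 -0.0537] | rail 227.7 286.7 0.0525 [ 0.6022 -0.0537]
194 250.3 264.2 w 0.0124 mid [ 0.6016 -0.0564] | rail 227.4 286.6 0.0529 [ 0.6015 -0.0564]
197 249.9 264.1 w 0.0128 mid [ 0.6008 -0.0591] | rail 227.4 286.4 0.0529 [ 0.6007 -0.0591]
yaw -104.31807400914063 x at y=-.0548: 0.6019811749154939
yaw -104.64425769590767 x at y=-.0548: 0.6019252491640424
[ 0.6091 -0.0267] [0.595 0.021] [0.6451 0.0084]<stdin>:10: RuntimeWarning: invalid value encountered in scalar divide
```

```bash
python3 - <<'E'
from h import *
d=np.load("w3.npz");K,P=d["K"],d["P"]
def onz(uv,z):
    r=P[:3,:3]@np.linalg.inv(K)@np.array([uv[0],uv[1],1.]); return (P[:3,3]+(z-P[2,3])/r[2]*r)[:2]
g=cv2.cvtColor(cv2.imread("pics/w3.png"),cv2.COLOR_BGR2GRAY)
for v in range(196,232,4): print(v,g[v,228:288])
print(K); 
im=cv2.imread("pics/w3.png")[150:270,205:310]; cv2.imwrite("pics/w3c.png",cv2.resize(im,None,fx=5,fy=5,interpolation=cv2.INTER_CUBIC))
E
```

```text
196 [243 255 255 255 255 255 255 255 255 255 255 255 255 255 255 255 255 255
 255 255 255 250 200 162 159 160 159 159 161 161 159 162 161 159 159 161
 194 243 254 255 255 255 255 255 255 255 255 255 255 255 255 255 255 255
 255 255 255 255 237 148]
200 [225 255 255 255 255 255 255 255 255 255 255 255 255 255 255 255 255 254
 254 255 255 240 189 161 162 165 164 167 164 162 160 159 156 155 153 159
 202 248 255 254 254 254 254 254 255 255 255 255 255 255 255 255 255 255
 255 255 255 254 196 133]
204 [181 244 255 254 254 254 254 254 254 254 254 254 254 254 254 254 254 254
 254 252 239 212 192 192 198 203 207 208 206 204 198 192 189 181 170 167
 207 249 255 254 254 254 254 254 254 254 254 254 254 254 254 254 254 254
 254 255 247 197 140 124]
208 [179 242 255 254 254 254 254 254 254 254 254 254 254 254 254 254 253 247
 231 213 203 201 203 204 203 204 202 202 201 203 204 202 203 202 199 193
 216 243 253 254 254 254 254 254 254 254 254 254 254 254 254 254 254 254
 254 255 242 179 128 117]
212 [176 242 255 254 254 254 254 254 254 253 251 245 240 247 254 255 255 255
 254 228 201 199 200 200 20
[... 531 characters left out ...]
 192 191 193
 210 232 244 245 244 245 245 245 244 244 243 240 237 244 252 253 254 254
 254 245 193 129 108 105]
224 [164 236 251 248 242 240 241 240 241 243 242 242 242 243 242 241 235 220
 197 190 190 190 190 192 194 193 191 192 192 191 190 190 190 190 189 188
 197 225 240 244 244 243 242 242 241 242 243 244 243 243 244 250 253 254
 254 237 167 111 102  99]
228 [160 232 246 244 241 238 233 226 223 224 225 225 225 225 224 220 208 192
 185 188 189 188 190 190 189 189 189 189 187 185 188 187 189 187 187 186
 187 195 212 224 227 227 227 225 223 225 225 231 238 241 243 248 252 254
 253 233 157 104  97  95]
[[281.8454   0.     254.9562]
 [  0.     281.8454 192.124 ]
 [  0.       0.       1.    ]]
```

View pics/w3c.png

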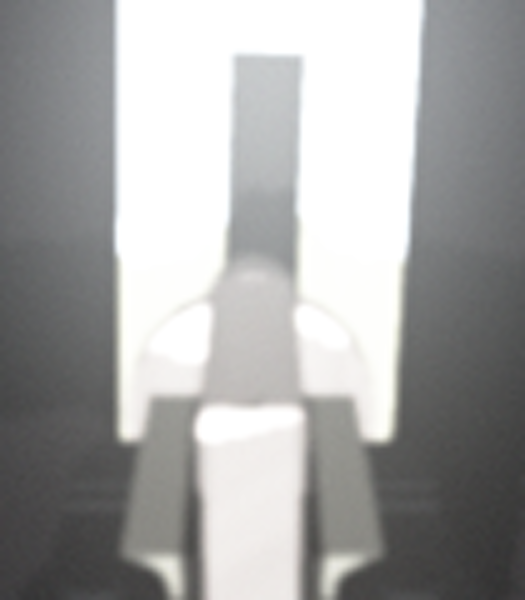

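In the picture the foot nose (column 256.0) lies about 1.2 mm to the -y tool side of the slot's middle (column 257.3). The rail's yaw is about -104.1°. I move to just above the rail.

>>> carry_out:
  motion: [1.2, 0, 0, 0.025, 0.0012, 0, 1, 0, 0, 0, 0.025, 0, 0, 1, 0, 0, 0, 0, 0, 0, 1, 0, 0, 0, 0, 0, 0, 1]

```text
time_s: 8.45
eef_pos: [0.6042, -0.0562, 0.0797]
eef_rot: [0.434, 0.56, 0.434, -0.557]
wrist_force: [0.9, -0.1, -1.6]
opening: 0.101
```

```bash
python3 - <<'E'
from h import *
goal(.6020,-.0548,.05,-104.1); print(ctrl.get_obs()["wrist_force"])
E
```

```text
t 8.45 pos [ 0.6042 -0.0562  0.0797] yaw -104.27
shift [ 0.0297 -0.0025 -0.0008] turn [-0.1678 -0.1555 -0.1644]
[ 0.9206 -0.141  -1.6337]
```

>>> carry_out:
  motion: [0, 0, 0, 0.012, -0.0023, 0, 1, 0, 0, 0, 0, 0, 0, 1, 0, 0, 0, 0, 0, 0, 1]

```text
time_s: 8.75
eef_pos: [0.6033, -0.0561, 0.0695]
eef_rot: [0.435, 0.56, 0.433, -0.556]
wrist_force: [0.2, -0.2, -1.2]
opening: 0.106
```

```bash
python3 - <<'E'
from h import *
goal(.6021,-.0551,.05,-104.1); print(ctrl.get_obs()["wrist_force"])
n="wrist";im=ctrl.camera(n); cv2.imwrite("pics/w4.png",im)
cv2.imwrite("pics/w4c.png",cv2.resize(im[150:270,205:310],None,fx=5,fy=5,interpolation=cv2.INTER_CUBIC))
E
```

```text
t 8.75 pos [ 0.6033 -0.0561  0.0695] yaw -104.26
shift [ 0.0195 -0.0016 -0.0006] turn [-0.1623 -0.1445 -0.3715]
[ 0.1923 -0.1638 -1.2335]
```

View pics/w4c.png

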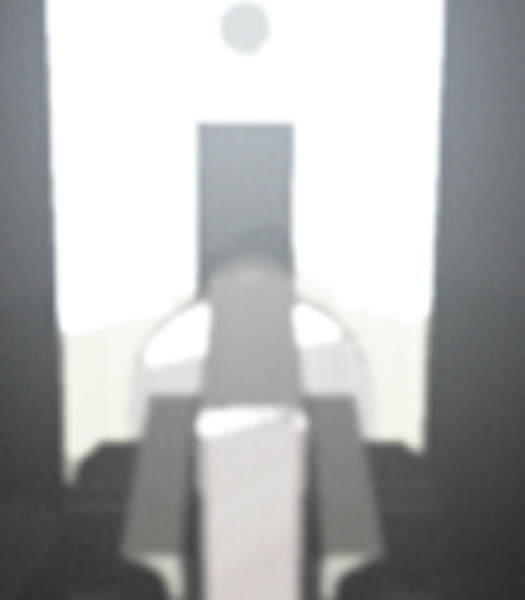

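The foot nose is at crop x of about 253 and the slot's middle at about 246, so it is about 1 mm off. I correct that and feel my way down.

>>> carry_out:
  motion: [0, 0, -0.3, 0.003, -0.0013, 0, 1, 0, 0, 0, 0, -0.0006, 0, 1, 0, 0, 0, 0, 0, 0, 1]

```text
time_s: 9.1
eef_pos: [0.6018, -0.0557, 0.0672]
eef_rot: [0.434, 0.559, 0.434, -0.557]
wrist_force: [-0.7, 0.2, -2.3]
opening: 0.104
```

```bash
python3 - <<'E'
from h import *
goal(.6021,-.0551,.05,-104.1); print(ctrl.get_obs()["wrist_force"])
E
```

```text
t 9.1 pos [ 0.6018 -0.0557  0.0672] yaw -104.25
shift [ 0.0172  0.0001 -0.0006] turn [-0.1518 -0.1412 -0.1159]
[-0.7341  0.2348 -2.3017]
```

>>> carry_out:
  motion: [0, 0, 0, 0.004, 0.0003, 0, 1, 0, 0, 0, 0.003, 0, 0, 1, 0, 0, 0, 0.003, 0, 0, 1]

```text
time_s: 9.4
eef_pos: [0.6027, -0.0559, 0.0572]
eef_rot: [0.435, 0.56, 0.434, -0.557]
wrist_force: [-0.8, -0.1, -1.2]
opening: 0.103
```

```bash
python3 - <<'E'
from h import *
goal(.6021,-.0551,.046,-104.1); print(ctrl.get_obs()["wrist_force"],ctrl.get_obs()["torque"])
E
```

```text
t 9.4 pos [ 0.6027 -0.0559  0.0572] yaw -104.25
shift [ 0.0112 -0.0008 -0.0006] turn [-0.153  -0.137  -0.1984]
[-0.8135 -0.1193 -1.1716] [0.0425 0.0025 0.0002]
```

No contact, and the foot is already about 3 mm into the slot. Continuing down.

>>> carry_out:
  motion: [0, 0, 0, 0.003, 0, 0, 1, 0, 0, 0, 0.003, 0, 0, 1, 0, 0, 0, 0.002, 0, 0, 1]

```text
time_s: 9.7
eef_pos: [0.6023, -0.0557, 0.0479]
eef_rot: [0.434, 0.559, 0.434, -0.557]
wrist_force: [0.4, -0.8, -2.1]
opening: 0.104
```

```bash
python3 - <<'E'
from h import *
goal(.6021,-.0551,.046,-104.1); print(ctrl.get_obs()["wrist_force"],ctrl.get_obs()["torque"])
E
```

```text
t 9.7 pos [ 0.6023 -0.0557  0.0479] yaw -104.25
shift [ 0.0019 -0.0004 -0.0006] turn [-0.1492 -0.1409 -0.1381]
[ 0.3554 -0.7809 -2.0896] [0.0459 0.0193 0.0279]
```

>>> carry_out:
  motion: [0, 0, 0, 0.001, -0.0002, 0, 1, 0, 0, 0, 0, 0, 0.005, 1, 0, 0, 0, 0, 0, 0.005, 1, 0, 0, 0, 0, 0, 0, 1]

```text
time_s: 10.1
eef_pos: [0.5992, -0.0661, 0.0463]
eef_rot: [0.434, 0.559, 0.434, -0.557]
wrist_force: [-0.3, -0.7, -1.7]
opening: 0.108
```

```bash
cat >> h.py <<'E'
def rail():
    o=ctrl.get_obs(); T=tool(); a=np.radians(-104.1); u=np.array([np.cos(a),np.sin(a)]); n=np.array([-u[1],u[0]])
    d=T[:2,3]-np.array([.6021,-.0551]); f=np.array(o["wrist_force"])
    print("t",round(o["time_s"],2),"along %.4f across(tool y) %.4f z %.4f"%(d@u-.070,d@n,T[2,3]),"F along %.1f across %.1f z %.1f"%(f[:2]@u,f[:2]@n,f[2]),"Mz %.2f"%o["torque"][2],"yaw %.2f"%np.degrees(np.arctan2(T[1,2],T[0,2])),"tilt",T[:2,0],"open %.3f"%o["opening"])
E
python3 -c "from h import *; rail()"
```

```text
t 10.1 along -0.0586 across(tool y) -0.0001 z 0.0463 F along 0.7 across -0.2 z -1.7 Mz 0.06 yaw -104.23 tilt [0.0023 0.0018] open 0.108
```

>>> carry_out:
  motion: [0, 0, 0, -0.0004, 0, 0.006, 1, 0, 0, 0, 0, 0, 0.006, 1, 0, 0, 0, 0, 0, 0.006, 1, 0, 0, 0, 0, 0, 0.006, 1, 0, 0, 0, 0, 0, 0.005, 1]

```text
time_s: 10.6
eef_pos: [0.5918, -0.0969, 0.0473]
eef_rot: [0.434, 0.559, 0.434, -0.557]
wrist_force: [0.2, 0.2, -0.9]
opening: 0.107
```

```bash
python3 -c "from h import *; rail()"
```

```text
t 10.6 along -0.0270 across(tool y) 0.0002 z 0.0473 F along -0.3 across 0.1 z -0.9 Mz -0.02 yaw -104.24 tilt [0.0033 0.0014] open 0.107
```

>>> carry_out:
  motion: [0, 0, 0, 0.0005, 0, 0.005, 1, 0, 0, 0, 0, 0, 0.005, 1, 0, 0, 0, 0, 0, 0.004, 1, 0, 0, 0, 0, 0, 0.002, 1]

```text
time_s: 11.0
eef_pos: [0.5874, -0.1145, 0.0467]
eef_rot: [0.434, 0.56, 0.434, -0.557]
wrist_force: [-0.2, -0.2, -2.0]
opening: 0.105
```

```bash
python3 -c "from h import *; rail()"
```

```text
t 11.0 along -0.0088 across(tool y) 0.0002 z 0.0467 F along 0.2 across -0.2 z -2.0 Mz 0.03 yaw -104.29 tilt [0.0032 0.0014] open 0.105
```

>>> carry_out:
  motion: [0, 0, 0, 0, 0, 0.002, 1, 0, 0, 0, 0, 0, 0.002, 1, 0, 0, 0, 0, 0, 0.002, 1]

```text
time_s: 11.3
eef_pos: [0.5858, -0.1206, 0.0466]
eef_rot: [0.434, 0.56, 0.434, -0.557]
wrist_force: [-0.7, 0.0, -3.1]
opening: 0.109
```

>>> carry_out:
  motion: [0, 0, 0, 0, 0, 0.002, 1, 0, 0, 0, 0, 0, 0.002, 1, 0, 0, 0, 0, 0, 0.002, 1]

```text
time_s: 11.6
eef_pos: [0.5842, -0.1266, 0.0466]
eef_rot: [0.434, 0.559, 0.434, -0.557]
wrist_force: [0.6, -0.0, -1.5]
opening: 0.108
```

```bash
python3 -c "from h import *; rail()"
```

```text
t 11.6 along 0.0037 across(tool y) 0.0001 z 0.0466 F along -0.1 across 0.6 z -1.5 Mz 0.03 yaw -104.26 tilt [0.0032 0.0016] open 0.108
```

>>> carry_out:
  motion: [0, 0, 0, 0, 0, 0.002, 1, 0, 0, 0, 0, 0, 0.002, 1, 0, 0, 0, 0, 0, 0.002, 1]

```text
time_s: 11.9
eef_pos: [0.5831, -0.1309, 0.0467]
eef_rot: [0.433, 0.561, 0.434, -0.556]
wrist_force: [3.2, 10.7, 0.6]
opening: 0.106
```

>>> carry_out:
  motion: [0, 0, 0, 0, 0, 0.002, 1, 0, 0, 0, 0, 0, 0.002, 1, 0, 0, 0, 0, 0, 0.002, 1]

```text
time_s: 12.2
eef_pos: [0.5831, -0.131, 0.0468]
eef_rot: [0.431, 0.564, 0.436, -0.553]
wrist_force: [2.5, 6.1, -1.4]
opening: 0.102
```

```bash
python3 -c "from h import *; rail()"
```

```text
t 12.2 along 0.0082 across(tool y) 0.0000 z 0.0468 F along -6.5 across 0.9 z -1.4 Mz 0.02 yaw -104.34 tilt [0.0073 0.0149] open 0.102
```

It came to a stop at about x = +8 mm with 7–11 N. I check this against the bright feature that both initial pictures show in the slot.

```bash
python3 - <<'E'
from h import *
a=np.radians(-104.1); u=np.array([np.cos(a),np.sin(a)]); n=np.array([-u[1],u[0]])
def onz(K,P,uv,z):
    r=P[:3,:3]@np.linalg.inv(K)@np.array([uv[0],uv[1],1.]); return (P[:3,3]+(z-P[2,3])/r[2]*r)[:2]
for name,uv in(("top",(352,140)),("scene",(135.5,201))):
    K,P=cam(name)
    for z in(.014,.025,.03,.04):
        d=onz(K,P,uv,z)-np.array([.6021,-.0551]); print(name,z,"along %.4f across %.4f"%(d@u-.07,d@n))
t=cv2.imread("pics/top0.png")[125:160,300:420]; s=cv2.imread("pics/scene0.png")[170:235,100:200]
f=lambda i:cv2.resize(i,(600,int(600*i.shape[0]/i.shape[1])),interpolation=cv2.INTER_CUBIC)
cv2.imwrite("pics/slot.png",np.vstack([f(t),f(s)]))
rail()
E
```

```text
top 0.014 along -0.0008 across 0.0105
top 0.025 along -0.0028 across 0.0063
top 0.03 along -0.0037 across 0.0044
top 0.04 along -0.0055 across 0.0006
scene 0.014 along 0.0145 across -0.0101
scene 0.025 along -0.0000 across -0.0013
scene 0.03 along -0.0066 across 0.0028
scene 0.04 along -0.0198 across 0.0109
t 12.2 along 0.0082 across(tool y) 0.0000 z 0.0468 F along -6.5 across 0.9 z -1.4 Mz 0.02 yaw -104.34 tilt [0.0073 0.0149] open 0.102
```

View pics/slot.png

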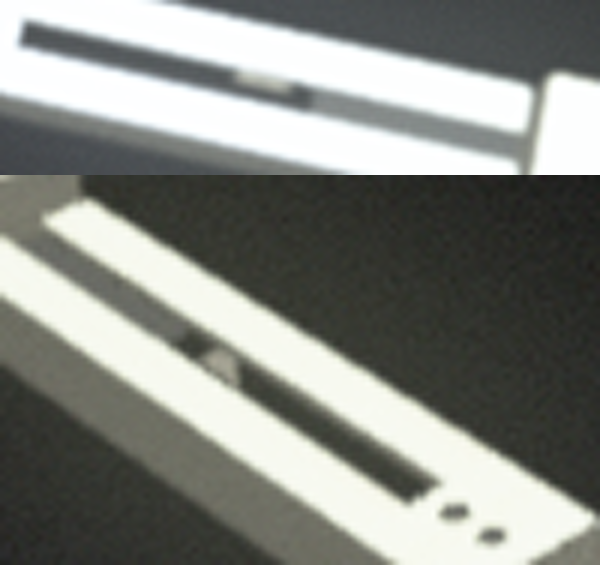

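The slot's dark opening ends at the grey fill (top px about (362,144)), which is about 22 mm along. Less the foot's 14 mm half-length, the axis should be at +8 mm, which agrees with the felt stop. I ease off about 0.8 mm and start the clockwise twist, pivoting about the anchor's axis, which is about 2.5 mm behind the TCP.

>>> carry_out:
  motion: [0, 0.7, 0.2, 0, 0, -0.0008, 1, 0, 0, 0, 0, 0, 0, 1]

```text
time_s: 12.4
eef_pos: [0.5834, -0.1298, 0.0468]
eef_rot: [0.429, 0.568, 0.438, -0.549]
wrist_force: [-0.2, -0.4, -2.3]
opening: 0.106
```

```bash
python3 -c "from h import *; rail(); goal(.6021,-.0551,.0466,-104.1)"
```

```text
t 12.4 along 0.0070 across(tool y) 0.0000 z 0.0468 F along 0.4 across -0.1 z -2.3 Mz -0.01 yaw -104.29 tilt [0.0141 0.0266] open 0.106
t 12.4 pos [ 0.5834 -0.1298  0.0468] yaw -104.29
shift [ 0.0025 -0.0003 -0.0769] turn [-0.192  -1.6754 -0.4071]
```

>>> carry_out:
  motion: [0, -1.6, -0.4, 0, 0, 0, 1, 0, 0, 0, 0, 0, 0, 1]

```text
time_s: 12.6
eef_pos: [0.5832, -0.1302, 0.0467]
eef_rot: [0.433, 0.559, 0.434, -0.558]
wrist_force: [1.0, 1.9, -0.6]
opening: 0.099
```

```bash
python3 -c "from h import *; rail(); goal(.6021,-.0551,.0466,-104.1)"
```

```text
t 12.6 along 0.0074 across(tool y) -0.0001 z 0.0467 F along -2.1 across 0.5 z -0.6 Mz 0.02 yaw -104.35 tilt [0.     0.0009] open 0.099
t 12.6 pos [ 0.5832 -0.1302  0.0467] yaw -104.35
shift [ 0.0001 -0.0003 -0.0774] turn [-0.251  -0.0481  0.0114]
```

>>> carry_out:
  motion: [0, 0, 0, 0, 0, -0.0007, 1, 4, 0, 0, 0, -0.0002, 0, 1, 4, 0, 0, 0, -0.0002, 0, 1, 4, 0, 0, 0, -0.0002, 0, 1, 0, 0, 0, 0, 0, 0, 1]

```text
time_s: 13.1
eef_pos: [0.5829, -0.1303, 0.0468]
eef_rot: [0.37, 0.603, 0.371, -0.601]
wrist_force: [0.4, 1.1, -2.0]
opening: 0.102
```

```bash
python3 -c "from h import *; rail()"
```

```text
t 13.1 along 0.0076 across(tool y) -0.0003 z 0.0468 F along -1.2 across 0.1 z -2.0 Mz 0.01 yaw -116.79 tilt [0.0016 0.002 ] open 0.102
```

>>> carry_out:
  motion: [6, 0, 0, 0, -0.0003, -0.0004, 1, 6, 0, 0, 0, -0.0003, 0, 1, 6, 0, 0, 0, -0.0003, 0, 1, 6, 0, 0, 0, -0.0003, 0, 1, 0, 0, 0, 0, 0, 0, 1]

```text
time_s: 13.6
eef_pos: [0.5816, -0.1309, 0.0468]
eef_rot: [0.235, 0.668, 0.236, -0.666]
wrist_force: [0.6, 0.0, -1.6]
opening: 0.104
```

```bash
python3 -c "from h import *; rail()"
```

```text
t 13.6 along 0.0085 across(tool y) -0.0015 z 0.0468 F along -0.1 across 0.6 z -1.6 Mz -0.03 yaw -141.14 tilt [0.0015 0.0016] open 0.104
```

>>> carry_out:
  motion: [6, 0, 0, 0, -0.0008, -0.0005, 1, 6, 0, 0, 0, -0.0006, -0.0003, 1, 6, 0, 0, 0, -0.0003, 0, 1, 6, 0, 0, 0, -0.0003, 0, 1, 0, 0, 0, 0, 0, 0, 1]

```text
time_s: 14.1
eef_pos: [0.5808, -0.13, 0.0469]
eef_rot: [0.093, 0.701, 0.094, -0.7]
wrist_force: [-1.0, -0.2, -2.5]
opening: 0.106
```

```bash
python3 -c "from h import *; rail()"
```

```text
t 14.1 along 0.0079 across(tool y) -0.0024 z 0.0469 F along 0.4 across -0.9 z -2.5 Mz -0.02 yaw -164.80 tilt [0.0015 0.0012] open 0.106
```

>>> carry_out:
  motion: [6, 0, 0, 0, -0.0006, 0, 1, 6, 0, 0, 0, -0.0006, 0, 1, 4, 0, 0, 0, -0.0003, 0, 1, 4, 0, 0, 0, -0.0003, 0, 1, 0, 0, 0, 0, 0, 0, 1]

```text
time_s: 14.6
eef_pos: [0.5803, -0.1292, 0.0469]
eef_rot: [-0.024, 0.707, -0.024, -0.706]
wrist_force: [0.0, -0.1, -2.3]
opening: 0.105
```

```bash
python3 -c "from h import *; rail()"
```

```text
t 14.6 along 0.0071 across(tool y) -0.0031 z 0.0469 F along 0.1 across 0.0 z -2.3 Mz 0.07 yaw 176.12 tilt [0.0014 0.0009] open 0.105
```

>>> carry_out:
  motion: [3, 0, 0, 0, 0, 0.0003, 1, 3, 0, 0, 0, 0, 0, 1, 0, 0, 0, 0, 0, 0, 1]

```text
time_s: 14.9
eef_pos: [0.5801, -0.1292, 0.0469]
eef_rot: [-0.056, 0.705, -0.056, -0.704]
wrist_force: [-0.3, 1.4, -2.1]
opening: 0.104
```

```bash
python3 -c "from h import *; rail()"
```

```text
t 14.9 along 0.0073 across(tool y) -0.0033 z 0.0469 F along -1.3 across -0.6 z -2.1 Mz 0.02 yaw 170.92 tilt [0.0018 0.0012] open 0.104
```

>>> carry_out:
  motion: [2.5, 0, 0, 0, 0, 0, 1, 2.5, 0, 0, 0, 0, 0, 1, 0, 0, 0, 0, 0, 0, 1]

```text
time_s: 15.2
eef_pos: [0.5806, -0.1286, 0.0469]
eef_rot: [-0.083, 0.703, -0.081, -0.701]
wrist_force: [0.9, 0.7, -2.3]
opening: 0.104
```

```bash
python3 -c "from h import *; rail()"
```

```text
t 15.2 along 0.0065 across(tool y) -0.0029 z 0.0469 F along -0.9 across 0.7 z -2.3 Mz -0.03 yaw 166.66 tilt [0.0029 0.0024] open 0.104
```

The twist reached about 89° with no force build-up. Now I lower until the flange touches.

>>> carry_out:
  motion: [0, 0, 0, 0.0008, 0, 0, 1, 0, 0, 0, 0.0006, 0, 0, 1, 0, 0, 0, 0, 0, 0, 1]

```text
time_s: 15.5
eef_pos: [0.5805, -0.1287, 0.0455]
eef_rot: [-0.08, 0.704, -0.078, -0.702]
wrist_force: [0.2, 1.4, -0.9]
opening: 0.106
```

```bash
python3 -c "from h import *; rail()"
```

```text
t 15.5 along 0.0066 across(tool y) -0.0030 z 0.0455 F along -1.4 across -0.2 z -0.9 Mz -0.04 yaw 167.14 tilt [0.0027 0.0023] open 0.106
```

>>> carry_out:
  motion: [0, 0, 0, 0.0007, 0, 0, 1, 0, 0, 0, 0.0006, 0, 0, 1, 0, 0, 0, 0, 0, 0, 1]

```text
time_s: 15.8
eef_pos: [0.5806, -0.1287, 0.0455]
eef_rot: [-0.079, 0.704, -0.078, -0.702]
wrist_force: [0.3, 0.4, -2.2]
opening: 0.108
```

```bash
python3 -c "from h import *; rail()"
```

```text
t 15.8 along 0.0066 across(tool y) -0.0029 z 0.0455 F along -0.5 across 0.2 z -2.2 Mz -0.00 yaw 167.27 tilt [0.0025 0.0023] open 0.108
```

Seated: z stays at 0.0455 despite further down-commands. Release to half-open and retreat straight up.

>>> carry_out:
  motion: [0, 0, 0, 0, 0, 0, 0.3, 0, 0, 0, 0, 0, 0, 0.3, 0, 0, 0, 0, 0, 0, 0.3, 0, 0, 0, 0, 0, 0, 0.3]

```text
time_s: 16.2
eef_pos: [0.5813, -0.1296, 0.0457]
eef_rot: [-0.079, 0.704, -0.078, -0.701]
wrist_force: [0.0, -0.9, -0.1]
opening: 0.352
```

>>> carry_out:
  motion: [0, 0, 0, -0.015, 0, 0, 0.3, 0, 0, 0, -0.02, 0, 0, 0.3, 0, 0, 0, -0.03, 0, 0, 0.3, 0, 0, 0, -0.03, 0, 0, 0.3, 0, 0, 0, 0, 0, 0, 0.3, 0, 0, 0, 0, 0, 0, 0.3]

```text
time_s: 16.8
eef_pos: [0.5812, -0.13, 0.1485]
eef_rot: [-0.078, 0.705, -0.078, -0.701]
wrist_force: [-0.5, 0.8, -0.8]
opening: 0.35
```

```bash
python3 - <<'E'
from h import *
rail()
a=np.radians(-104.1); u=np.array([np.cos(a),np.sin(a)]); nn=np.array([-u[1],u[0]])
for n in("wrist","top","scene"):
    K,P=cam(n); im=ctrl.camera(n); cv2.imwrite(f"pics/{n}9.png",im)
    for t in("anchor_grip","anchor_foot","plug_grip"):
        for d in ctrl.landmark_of(n,t):
            x=w(P,d["point"]); dd=x[:2]-np.array([.6021,-.0551])
            if np.hypot(*dd)<.2 and t!="plug_grip" or (t=="plug_grip"): print(n,t,round(d["conf"],2),x,"along %.4f across %.4f"%(dd@u-.07,dd@nn))
im=cv2.imread("pics/wrist9.png")[120:300,150:370]; sc=cv2.imread("pics/scene9.png")[140:260,80:400]
A=cv2.resize(im,(600,490)[:2]) if 0 else cv2.resize(im,(380,311)); B=cv2.resize(sc,(800,288)[:2])
o=np.zeros((600,800,3),np.uint8); o[:311,:380]=A; o[312:,:]=B
tp=cv2.imread("pics/top9.png")[110:180,290:400]; o[:267,380:]=cv2.resize(tp,(420,267)); cv2.imwrite("pics/fin.png",o)
E
```

```text
t 16.8 along 0.0078 across(tool y) -0.0021 z 0.1485 F along -0.6 across -0.7 z -0.8 Mz -0.02 yaw 167.30 tilt [ 0.0056 -0.0001] open 0.350
wrist anchor_grip 0.95 [ 0.5789 -0.1284  0.0585] along 0.0067 across -0.0047
wrist anchor_grip 0.6 [0.5352 0.1108 0.042 ] along -0.2146 across -0.1053
wrist anchor_foot 0.81 [0.5378 0.1108 0.002 ] along -0.2152 across -0.1028
wrist anchor_foot 0.7 [ 0.5814 -0.1339  0.0179] along 0.0114 across -0.0009
top anchor_grip 0.69 [0.534 0.113 0.037] along -0.2165 across -0.1071
top anchor_foot 0.66 [0.5425 0.1122 0.0017] along -0.2177 across -0.0986
top anchor_foot 0.6 [ 0.583  -0.1248  0.0205] along 0.0022 across -0.0016
top plug_grip 0.58 [0.5349 0.2074 0.0446] along -0.3082 across -0.1291
scene anchor_grip 0.92 [ 0.5833 -0.1337  0.0545] along 0.0108 across 0.0009
scene anchor_grip 0.88 [0.5368 0.1158 0.0416] along -0.2199 across -0.1050
scene anchor_foot 0.64 [ 0.5804 -0.1331  0.0203] along 0.0109 across -0.0020
scene anchor_foot 0.62 [0.5428 0.1148 0.0086] along -0.2204 across -0.0989
scene plug_grip 0.67 [0.5251 0.2056 0.0371] along -0.3041 across -0.1382
```

View pics/fin.png

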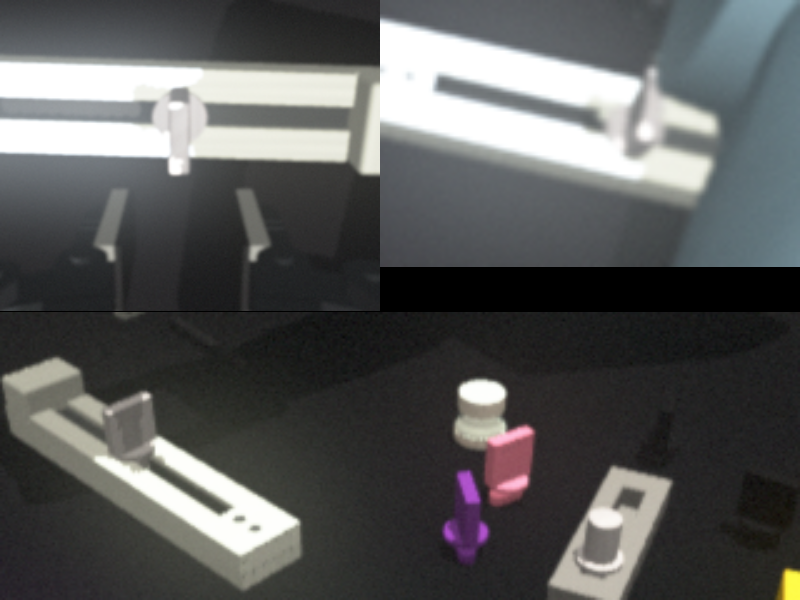

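The anchor stands upright and crosswise with its flange on the rail (wrist crop (180,130), scene crop (130,430)). The plug is still parked and the gripper is clear, so I hand in.

```bash
python3 -c "from h import *; print(ctrl.hand_in())"
```

```text
the job is handed in; nothing more can be done
None
```

The anchor is locked in the rail and the job is handed in. No verdict was reported.

**What I did:** I took the steel anchor from the parking block, dropped its foot into the slot at the entry point, and slid it towards the end block. It stopped dead at about x = +8 mm along the rail, at about 11 N wrist force. That agrees with where the pictures show the slot's filled part beginning. I eased off just under 1 mm, turned it about 89° clockwise, lowered it until the flange rested on the rail, let go and moved straight up.

**Last checks:**
- **Anchor:** the final pictures show it upright and crosswise, with its flange on the rail. The three cameras put the middle of the foot 18–20.5 mm above the bench and within about 2 mm of the slot's middle line.
- **Plug:** it is still in its pocket. The two cameras that saw it differ by about 1 cm from each other, but each is within about 2 mm of its own first reading.
- **Gripper and time:** the gripper is clear of everything, and the arm's clock read about 17 s when I handed in.

**Disagreements and what I did not feel:**
- The cameras put the foot anywhere from 2 to 11 mm along the rail; the stop felt by the arm says about 5–8 mm.
- One wrist reading puts the grip point 4.7 mm off the slot's middle line, though the other cameras' readings stay within about 2 mm.
- I did not clearly feel the stop at the end of the twist, so the 89° comes from the tool's angle alone.

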